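# Press a broken dowel out of a sign-post socket block

## Robot

A 7-joint arm with a two-finger parallel gripper is mounted at the origin on the work surface. World frame = base frame: x ahead of the robot, y to its left, z up, the work surface at z = 0. Lengths are in m, angles in rad, forces in N, time in s.
With the tool pointing down it reaches from about 0.425 to 0.925 m from the base axis. Payload 6.8 kg.
Tool frame: the origin (TCP) lies on the centre line of the jaws, within the pads' length; the fingertips stand ahead of it and the grasp point (between the pads) lies 11 mm behind it (r.tcp_to_tips is the z of the fingertips in the tool frame, in m); z points along the fingers, y is the line along which they close (so a half turn about z gives the same grasp; the last joint's range is limited). The gripper opens to 85 mm and grips with 20 to 120 N. Pads are 22 mm wide; open, the fingers measure 114 mm over their backs; the gripper's body (76 mm by 85 mm) begins 54 mm behind the grasp point. The pads swing forward as they close: fully open they stand 13 mm farther back than shut.
Start: joints at [-1.249, 0.477, 0.022, 1.555, -0.011, 1.109, -0.083], TCP at [0.281, 0.614, 0.239] pointing down, gripper open.
Joint ranges: [-2.96, 2.96], [-0.34, 2.1], [-1.41, 1.46], [0.24, 2.44], [-1.37, 4.51], [0.17, 1.92], [-2.96, 2.96]. Speed limits (rad/s): [2.39, 2.39, 3.14, 3.14, 3.14, 3.14, 3.14].

## Interface

Orientations are given as a rotation vector (axis times angle).
In Python, from bench import r, optics gives the robot as it stands.
- The arm moves only by the shell command python3 -m creep 'ROWS' [FORCE]. ROWS is a JSON object whose one key "rows" holds a list of rows, each a list of 7 numbers: the shift along the tool's x, y, z in units of 25 mm (1.0 is 25 mm), then the turn, a rotation vector about the tool's x, y, z in units of 8 degrees (1.0 is 8 degrees), then the finger opening in mm, from 0 to 85.4. A call has 1 to 10 rows; each row is the pose to reach, as a shift and turn from the pose commanded when the call began, along the tool's axes at that moment; what a row does not reach only later rows make up. A row lasts 1/8 s, in which the tool goes at most 62.5 mm and 10.7 degrees, less where a joint would pass 70% of its speed; a pose out of reach is approached as far as the arm can. A call with a gripper value outside its range is refused whole. The fingers move at their own pace and stop on an object; FORCE is the grip in N (left out, the last holds). Time passes only in rows, so rows that repeat a pose let the fingers close. It gives the time, the measured TCP pose, the force, the opening and the grip force at its end, in the units of the state.
- r.get_obs(): the state, without advancing time (a new reading comes with each control period).
- optics.grab_frame(name): name is "scene" or "top"; returns a dict with "color" (400x640x3 uint8, blue, green, red), "K" (3x3 intrinsics, pixels), "dist_coeffs" ([k1, k2, p1, p2, k3] as OpenCV has them; the pictures are not rectified), "R" (3x3) and "t" (3): a world point X has camera coordinates R X + t. Camera axes: x right, y down, z forward; pixel columns grow to the right and rows downward; lengths in m; the calibration is good to about 2 mm. A picture is of the moment at which its call begins. There is no depth.
- r.hand_in(): hands the job in; it is judged then, once.
The state is a dict: "clock": time; "joints": joint angles; "qvel": joint speeds; "tau": joint torques, N m; "tcp_pos": TCP position; "orientation": TCP orientation; "contact_force": force on the tool from outside, world axes, zero at the start; "moment": the same for the moment, N m; "grip_width": finger opening in m; "gripper_force": force on a finger pad.
Only numpy, scipy, OpenCV 4.12 (cv2) and the standard library are available. Lean on these libraries where they do the work, as an engineer would, in place of code of your own. Each camera call takes 0.05 s, during which the arm holds its last target. There are 200 camera calls.

## Task

A broken-off wooden dowel is jammed in the upright hole of the sign post's socket block, which stands on screw feet over a small tray. Take the steel drift out of its stand, put it into that hole from above and push steadily until the dowel has dropped into the tray and you feel the drift's collar press firmly on the block, but do not lean on the block with more than about 3 kg (30 N). Then put the drift back upright in its stand, fully home, let go, and leave the other things on the counter where they are.

Things in the scene. Friction and masses are not known exactly. Their poses are not given: they have to be found in the camera images.
- jig: the press-out stand, fixed: an aluminium tray 100 x 116 mm, walls 18 mm high, floor 4 mm thick, with four corner sleeves in which the screw feet of the socket block stand. The block above (light wood, steel plate on top) is 84 mm along x, 100 mm along y, 45 mm high. Origin on the counter under the middle of the tray, exactly below the block's hole; x is the 100 mm side, z up.
- hole_axis (a point): a point of the tray's frame on the hole's axis, 105 mm above the counter. NOT the true top of the block: the feet are set anew each time, so the top lies anywhere from 97 to 113 mm above the counter, unmeasured; it is held stiffly. The upright hole goes right through: 14 mm across in the 8 mm steel top plate, 17 mm below it. No useful lead-in at its edge.
- stub: the broken dowel, dark wood, 16 mm across, 34 mm long; origin at its middle, z along it. It sits upright in the lower part of the hole, its lower end 46 to 50 mm above the counter and sticking out under the block, its upper end below the steel plate; it can only leave downward. Springy walls near the block's underside hold it with a drag of 8 to 18 N while it moves, less in a pause.
- stub_top (a point): the middle of the dowel's upper end. The walls let go once this end has been pushed to about 3 or 4 mm above the block's underside; the dowel then falls into the tray.
- drift: the steel drift, 110.5 mm long, 0.15 to 0.24 kg: a round shank 13 mm across, 44.5 mm long, its end tapered over the last 1.5 mm to 11.4 mm across; then the collar; then a square grip 20 x 20 mm, 60 mm long. Origin in the middle of its lower end, z up along it; x and y square to the grip's flats. At the start it stands in the stand, its origin 15.5 mm above the counter.
- drift_collar (a point): the middle of the underside of the drift's collar (32 mm across, 6 mm thick), 44.5 mm above the drift's lower end. It rests on the stand's top at the start. With the collar on the socket block the drift's end stops 0.5 mm above the block's underside.
- stand: the drift's stand, fixed: a dark wooden block 64 x 64 x 60 mm high with an upright hole in the middle of its top, 19 mm across and 54 mm deep. The origin is on the counter under the hole's axis, z up.
- can_a: bystander: white drinks can, 52 mm across, 118 mm tall, standing upright; leave it alone. The origin is the middle of its underside
- can_b: bystander: a second such can, standing upright; leave it alone. The origin is the middle of its underside
- tape: bystander: flat black ring of tape, 68 mm across, 24 mm high; leave it alone. The origin is the middle of its underside
- battery: bystander: black tool battery, 75 x 110 x 67 mm; leave it alone. The origin is the middle of its underside
- screwdriver: bystander: screwdriver lying near the back of the counter; leave it alone. The origin is somewhere on it
- sprayer: bystander: orange spray bottle, 72 mm across, 183 mm tall, standing upright; leave it alone. The origin is the middle of its underside
There are look-alikes about, which are no part of the job. Leave any green or yellow look-alike of the jig alone.

How it is judged:
On the way, in this order (a step that is already met when the one before it is completed fails the run):
1. the drift's end is in the hole of the socket block, above the dowel (horizontal distance between drift and jig below 0.005 m and angle between drift's own z axis and vertical below 0.12 rad and z of drift in the frame of jig below 0.092 m), for 0.05 s.
2. the dowel is out in the tray while the drift is through the hole, and the drift presses on the block with more than 6 N (horizontal distance between drift and jig below 0.005 m and angle between drift's own z axis and vertical below 0.12 rad and z of drift in the frame of jig below 0.074 m and contact force between drift and jig above 6 N and z of stub in the frame of jig below 0.032 m and x of stub in the frame of jig between -0.05 and 0.05 m and y of stub in the frame of jig between -0.058 and 0.058 m), for 0.1 s.
At the end, for the whole second after the job is handed in: The dowel lies at rest in the tray under the block (its middle within the tray's outline and less than 32 mm above the counter); the drift stands in its stand, within 6 mm of the hole's axis, its collar within 4 mm of the stand's top, tilted less than 0.15 rad, at rest (z of stub in the frame of jig below 0.032 m and x of stub in the frame of jig between -0.05 and 0.05 m and y of stub in the frame of jig between -0.058 and 0.058 m and linear speed of stub below 0.03 m/s and horizontal distance between drift and stand below 0.006 m and z of drift in the frame of stand below 0.0195 m and angle between drift's own z axis and vertical below 0.15 rad and linear speed of drift below 0.02 m/s); the robot touches nothing.
It fails at once if the drift presses on the socket block or its stand with more than 30 N (contact force between drift and jig above 30 N).
It fails at once if a bystander is moved by more than 30 mm (distance of any of can_a, can_b, tape, battery, screwdriver, sprayer from where it was at the start of the episode above 0.03 m).
It also fails if it takes over 67 s, if anything falls off the work surface, if the arm or the gripper's body presses on something with over 40 N, if the wrist force passes 120 N, or if a joint passes its speed limit or range.

## Working session

There is one attempt and no reset: what is moved stays moved. The work goes in short steps, Python scripts to look and compute and a shell command to move; the robot and the scene stay as the last step left them, time stands still between calls to the robot, and variables do not carry over. Pictures are saved under pics/ and viewed, at most 11 in all, crops included, and the job is handed in when it is done.

```bash
ls; mkdir -p pics; python3 - <<'E'
from bench import r, optics
import cv2
for n in("scene","top"):
    f=optics.grab_frame(n); cv2.imwrite(f"pics/{n}0.png",f["color"]); print(n,f["K"],f["dist_coeffs"],f["R"],f["t"])
print(r.get_obs(), r.tcp_to_tips)
E
```

```text
pics
scene [[366.36607151   0.         310.639147  ]
 [  0.         366.36607151 201.21385357]
 [  0.           0.           1.        ]] [-0.02439296  0.          0.          0.          0.        ] [[-0.50137907  0.86513922 -0.01237574]
 [ 0.65296104  0.36895225 -0.66145001]
 [-0.56768029 -0.33971806 -0.74988714]] [ 0.27948214 -0.30472603  1.35306789]
top [[510.43834274   0.         318.45379281]
 [  0.         510.43834274 204.08339187]
 [  0.           0.           1.        ]] [-0.16444211  0.          0.          0.          0.        ] [[ 0.02045228 -0.99977099  0.00629851]
 [-0.98753684 -0.02118452 -0.15595578]
 [ 0.15605349 -0.00303036 -0.98774396]] [-0.01139804  0.5746143   1.34410969]
{'clock': 0.1, 'joints': array([-1.24911743,  0.47772689,  0.02237483,  1.55631892, -0.01150866,
        1.10931267, -0.08312514]), 'qvel': array([-0.00120759, -0.00106045, -0.00149042, -0.00278882, -0.00132261,
        0.00086353, -0.00188154]), 'tau': array([ 4.14787602e-03, -5.97762036e+01,  1.61356017e+00, -2.81952775e+01,
        1.28882317e-02,  5.01386632e-03,  2.33051389e-05]), 'tcp_pos': array([0.28106438, 0.61314125, 0.23843143]), 'orientation': array([-6.69920319e-01, -3.06910268e+00,  2.54717836e-03]), 'contact_force': array([ 0.00899458, -0.09490839, -0.10278132]), 'moment': array([ 0.00674106,  0.02993218, -0.03824426]), 'gripper_force': 0.0, 'grip_width': 0.08541284061180401} 0.008
```

View pics/scene0.png

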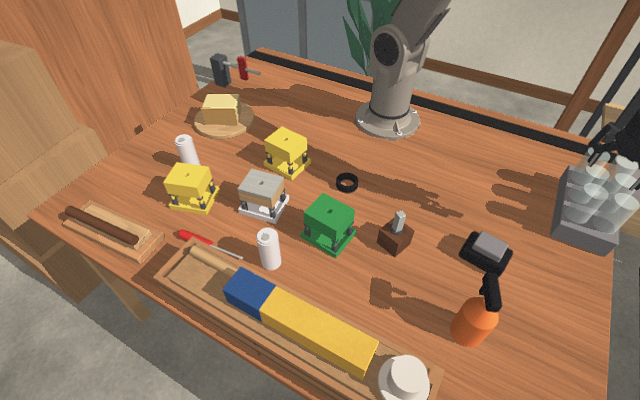

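View pics/top0.png

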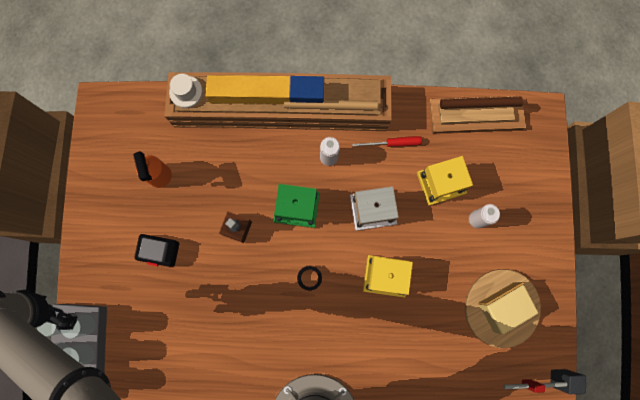

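The scene shows four block look-alikes. In the top view they are green (296,204), grey (375,208), yellow (446,180) and yellow (388,276). Only the grey one fits: light wood, steel plate, aluminium tray. The stand with the drift is at top (235,227), scene (396,235). I'll confirm both in an enlarged crop.

```bash
python3 - <<'E'
import cv2,numpy as np
s=cv2.imread("pics/scene0.png");t=cv2.imread("pics/top0.png")
c=lambda im,x,y,w,h:cv2.resize(im[y:y+h,x:x+w],(400,300),interpolation=cv2.INTER_CUBIC)
cv2.imwrite("pics/crop1.png",np.vstack([np.hstack([c(t,335,174,80,60),c(t,205,200,60,45)]),np.hstack([c(s,223,160,80,60),c(s,362,202,72,54)])]))
E
```

```text
(no output)
```

View pics/crop1.png

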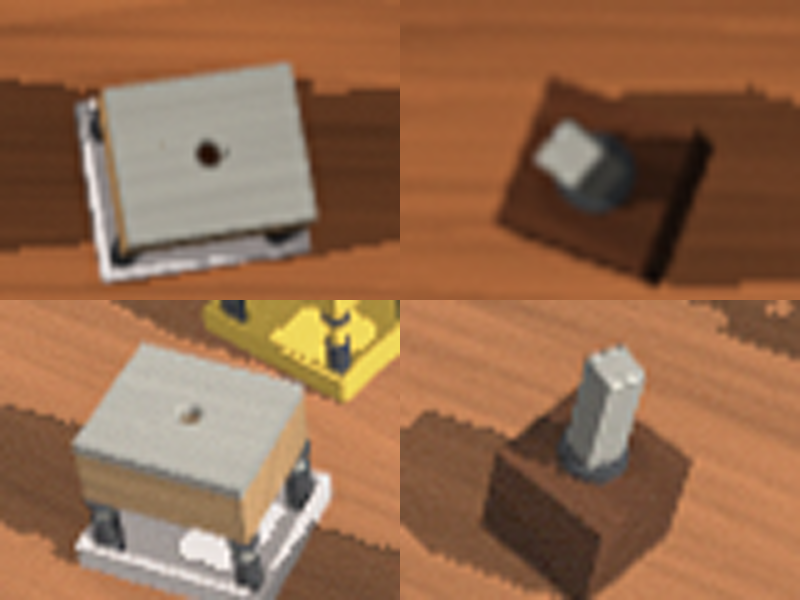

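The crop confirms the grey block on the aluminium tray as the jig (hole at top ≈(376.5,204.5), scene ≈(261,182.5)) and the steel drift in the dark stand (grip top at top ≈(230.4,222.7), scene ≈(400.4,213.3)).

```bash
cat > h.py <<'E'
import cv2,numpy as np,json,os
from scipy.spatial.transform import Rotation as Ro
from bench import r,optics
if os.path.exists("cal.json"): C=json.load(open("cal.json"))
else:
    C={}
    for n in("scene","top"):
        f=optics.grab_frame(n);C[n]={k:np.array(f[k]).tolist() for k in("K","dist_coeffs","R","t")}
    json.dump(C,open("cal.json","w"))
C={n:{k:np.array(v) for k,v in c.items()} for n,c in C.items()}
def ray(n,p):
    c=C[n];u=cv2.undistortPoints(np.array([[p]],float),c["K"],c["dist_coeffs"])[0,0]
    return -c["R"].T@c["t"],c["R"].T@np.r_[u,1]
def atz(n,p,z):
    o,d=ray(n,p);return o+d*(z-o[2])/d[2]
def proj(n,X):
    c=C[n];return cv2.projectPoints(np.array([X],float),cv2.Rodrigues(c["R"])[0],c["t"],c["K"],c["dist_coeffs"])[0][0,0]
def tri(ps,pt):
    A=[];b=[]
    for n,p in(("scene",ps),("top",pt)):
        o,d=ray(n,p);d=d/np.linalg.norm(d);P=np.eye(3)-np.outer(d,d);A.append(P);b.append(P@o)
    X,res,*_=np.linalg.lstsq(np.vstack(A),np.hstack(b),rcond=None);return X,np.sqrt(res)
def rows(target,Rt):
    "shift and turn in row units from measured pose"
    o=r.get_obs();R=Ro.from_rotvec(o["orientation"])
    return np.r_[R.inv().apply(np.array(target)-o["tcp_pos"])/.025,np.degrees((R.inv()*Rt).as_rotvec())/8].round(3)
E
python3 - <<'E'
from h import *
s=cv2.imread("pics/scene0.png");t=cv2.imread("pics/top0.png")
def dark(im,x,y,w=5):
    g=im[y-w:y+w+1,x-w:x+w+1].astype(float).mean(2);m=np.clip(np.median(g)-15-g,0,None);yy,xx=np.mgrid[-w:w+1,-w:w+1]
    return [x+(m*xx).sum()/m.sum(),y+(m*yy).sum()/m.sum()]
ht=dark(t,376,204);hs=[260.8,182.3]
print("hole",ht,dark(s,261,182,3));print(tri(hs,ht))
for z in(.097,.105,.113): print(z,atz("top",ht,z),atz("scene",hs,z))
cr=lambda p:[335+p[0]/5-.4,174+p[1]/5-.4]
cs=[atz("top",cr(p),.105) for p in((103,90),(290,63),(317,218),(124,248))]
print("plate",np.mean(cs,0));e=[cs[(i+1)%4]-cs[i] for i in range(4)]
print([(np.linalg.norm(v).round(4),np.degrees(np.arctan2(v[1],v[0])).round(1)) for v in e])
sc=lambda p:[223+p[0]/5-.4,160+(p[1]-300)/5-.4]
cs=[atz("scene",sc(p),.105) for p in((144,345),(305,385),(240,497),(74,445))]
print("plateS",np.mean(cs,0))
gt=[205+170/6.667-.4,200+152/6.667-.4];gs=[362+214/5.556-.4,202+63/5.556-.4]
print("grip",tri(gs,gt),atz("top",gt,.126),atz("scene",gs,.126))
d=lambda p:[205+(p[0]-400)/6.667-.4,200+p[1]/6.667-.4]
cs=[atz("top",d(p),.126) for p in((570,118),(605,155),(572,187),(535,157))]
e=[cs[(i+1)%4]-cs[i] for i in range(4)];print([(np.linalg.norm(v).round(4),np.degrees(np.arctan2(v[1],v[0])).round(1)) for v in e])
cs=[atz("top",d(p),.06) for p in((550,75),(705,130),(500,220),(655,285))]
print("stand",np.mean(cs,0),[np.linalg.norm(cs[1]-cs[0]),np.linalg.norm(cs[2]-cs[0])])
print(rows([0,0,0],Ro.identity()), Ro.from_rotvec(r.get_obs()["orientation"]).as_matrix().round(3))
E
```

```text
hole [np.float64(376.2984047544573), np.float64(204.42805755395685)] [np.float64(261.1448663853727), np.float64(182.74683544303798)]
(array([ 0.56897335, -0.15105248,  0.09560351]), array([0.0003199]))
0.097 [ 0.56887207 -0.15108265  0.097     ] [ 0.56993134 -0.14990294  0.097     ]
0.105 [ 0.56759397 -0.15013783  0.105     ] [ 0.57590488 -0.14456399  0.105     ]
0.113 [ 0.56631586 -0.14919301  0.113     ] [ 0.58187842 -0.13922503  0.113     ]
plate [ 0.56748531 -0.15029942  0.105     ]
[(np.float64(0.0999), np.float64(-80.4)), (np.float64(0.0831), np.float64(-170.3)), (np.float64(0.1023), np.float64(100.0)), (np.float64(0.0838), np.float64(8.0))]
plateS [ 0.57776312 -0.14352744  0.105     ]
grip (array([0.50968145, 0.22620275, 0.12538745]), array([0.00041878])) [0.50969645 0.22581236 0.126     ] [0.51008774 0.22656843 0.126     ]
[(np.float64(0.0199), np.float64(-134.6)), (np.float64(0.0176), np.float64(136.0)), (np.float64(0.0186), np.float64(52.9)), (np.float64(0.0201), np.float64(-39.9))]
stand [0.50752941 0.2235393  0.06      ] [np.float64(0.06734597172737254), np.float64(0.06192327861703774)]
[ 1.0000e-03 -2.6976e+01  9.5780e+00  4.7970e+00  2.1981e+01 -1.2000e-02] [[-0.909  0.417 -0.   ]
 [ 0.417  0.909 -0.001]
 [-0.    -0.001 -1.   ]]
```

```bash
cat >> h.py <<'E'
def down(deg):
    a=np.radians(deg);c,s=np.cos(a),np.sin(a)
    return Ro.from_matrix(np.array([[-s,c,0],[c,s,0],[0,0,-1.]]).T)
E
sed -i 's/\[\[-s,c,0\]/[[-s,c,0]/' h.py
python3 - <<'E'
from h import *
print(down(48).as_matrix().round(3)); print(rows([.5097,.226,.20],down(48)))
E
```

```text
[[-0.743  0.669  0.   ]
 [ 0.669  0.743  0.   ]
 [ 0.     0.    -1.   ]]
[-1.4767e+01 -1.0272e+01  1.5610e+00 -8.0000e-03  2.0000e-03  2.1720e+00]
```

```bash
python3 -m creep '{"rows":[[-3,-2.1,0,0,0,0.5,60],[-6,-4.2,0,0,0,1,60],[-9,-6.3,0,0,0,1.6,60],[-12,-8.4,0.5,0,0,2.17,60],[-14.77,-10.27,1.0,0,0,2.17,60],[-14.77,-10.27,1.56,0,0,2.17,60],[-14.77,-10.27,1.56,0,0,2.17,60],[-14.77,-10.27,1.56,0,0,2.17,60],[-14.77,-10.27,1.56,0,0,2.17,60]]}' 100
python3 - <<'E'
from h import *
t=optics.grab_frame("top")["color"];s=optics.grab_frame("scene")["color"]
print(rows([.5097,.226,.087],down(48)))
c=lambda im,x,y,w,h:cv2.resize(im[y:y+h,x:x+w],(400,300),interpolation=cv2.INTER_CUBIC)
cv2.imwrite("pics/c2.png",np.hstack([c(t,185,180,100,75),c(s,350,160,100,75)]))
E
```

```text
clock: 1.32
tcp_pos: [0.5101, 0.2256, 0.2001]
orientation: [-1.129, -2.931, 0.001]
contact_force: [0.1, 0.5, -0.3]
grip_width: 0.0601
gripper_force: 0.0
[-0.084 -0.062  4.538  0.005 -0.007  0.019]
```

View pics/c2.png

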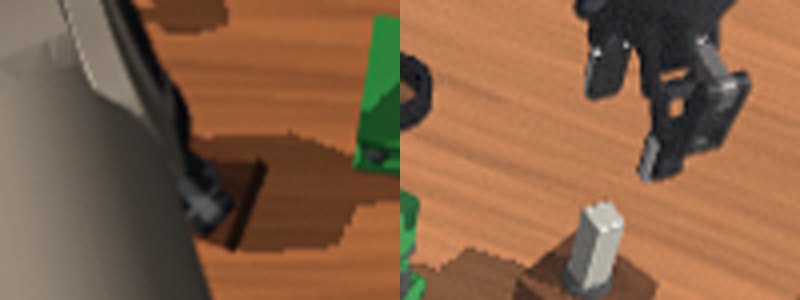

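The fingers straddle the drift in the scene view (crop right, grip top at ≈(605,215)) and their heading fits its flats. Descending to grasp.

```bash
python3 -m creep '{"rows":[[-0.08,-0.06,1,0,0,0,60],[-0.08,-0.06,2,0,0,0,60],[-0.08,-0.06,3,0,0,0,60],[-0.08,-0.06,3.8,0,0,0,60],[-0.08,-0.06,4.2,0,0,0,60],[-0.08,-0.06,4.53,0,0,0,60],[-0.08,-0.06,4.53,0,0,0,60],[-0.08,-0.06,4.53,0,0,0,35],[-0.08,-0.06,4.53,0,0,0,30],[-0.08,-0.06,4.53,0,0,0,28]]}' 100
python3 -m creep '{"rows":[[0,0,0,0,0,0,24],[0,0,0,0,0,0,22],[0,0,0,0,0,0,20],[0,0,0,0,0,0,18],[0,0,0,0,0,0,15],[0,0,0,0,0,0,15],[0,0,0,0,0,0,15]]}' 100
```

```text
clock: 2.68
tcp_pos: [0.5107, 0.224, 0.0874]
orientation: [1.126, 2.933, 0.001]
contact_force: [-0.1, -0.1, -0.5]
grip_width: 0.0277
gripper_force: 0.0
clock: 3.55
tcp_pos: [0.5108, 0.2241, 0.0874]
orientation: [1.125, 2.933, 0.001]
contact_force: [1.8, 0.3, 5.3]
grip_width: 0.0191
gripper_force: 97.4
```

```bash
python3 - <<'E'
from h import *
o=r.get_obs();print(o["tcp_pos"],o["contact_force"],o["moment"])
E
python3 -m creep '{"rows":[[0,0,-0.4,0,0,0,15],[0,0,-1,0,0,0,15],[0,0,-2,0,0,0,15],[0,0,-3,0,0,0,15],[0,0,-4,0,0,0,15],[0,0,-5,0,0,0,15],[0,0,-5.8,0,0,0,15],[0,0,-5.8,0,0,0,15],[0,0,-5.8,0,0,0,15]]}'
python3 - <<'E'
from h import *
for i in range(2):
    s=optics.grab_frame("scene")["color"]; o=r.get_obs();print(o["tcp_pos"],o["contact_force"],o["moment"],o["grip_width"])
cv2.imwrite("pics/s3.png",s)
print(rows([.569,-.151,o["tcp_pos"][2]],down(48)))
E
```

```text
[0.51081078 0.2241171  0.08740132] [1.77164344 0.3014447  5.33814954] [ 0.09706602 -0.24069741  0.03034871]
clock: 4.68
tcp_pos: [0.5097, 0.2234, 0.2314]
orientation: [-1.125, -2.932, 0.002]
contact_force: [0.1, -0.3, -1.5]
grip_width: 0.0188
gripper_force: 98.4
[0.5095849  0.22345199 0.23107543] [ 0.92211483  0.49775102 -1.36382837] [ 0.01800695 -0.03275001 -0.0482149 ] 0.018575836217184047
[0.50965048 0.22347974 0.23099608] [-0.35417606 -0.58387468 -2.45767624] [-0.02085425  0.02301462 -0.02672719] 0.018751216251316444
[-1.1785e+01 -9.5470e+00  1.3000e-02 -1.5000e-02 -4.0000e-03  2.0000e-03]
```

```bash
python3 -m creep '{"rows":[[-1.5,-1.2,0,0,0,0,15],[-3.5,-2.8,0,0,0,0,15],[-5.3,-4.3,0,0,0,0,15],[-7.1,-5.7,0,0,0,0,15],[-8.9,-7.2,0,0,0,0,15],[-10.5,-8.5,0,0,0,0,15],[-11.4,-9.3,0,0,0,0,15],[-11.79,-9.55,0,0,0,0,15],[-11.79,-9.55,0,0,0,0,15],[-11.79,-9.55,0,0,0,0,15]]}'
python3 -m creep '{"rows":[[0,0,0.3,0,0,0,15],[0,0,0.8,0,0,0,15],[0,0,1,0,0,0,15],[0,0,1,0,0,0,15],[0,0,1,0,0,0,15]]}'
python3 - <<'E'
from h import *
P=[]
for i in range(4):
    s=optics.grab_frame("scene")["color"]; o=r.get_obs();P.append(np.r_[o["tcp_pos"],o["contact_force"]])
print(np.array(P).round(4)); t=optics.grab_frame("top")["color"];cv2.imwrite("pics/s4.png",s);cv2.imwrite("pics/t4.png",t)
p=P[-1][:3];print(proj("scene",[.569,-.151,.097]),proj("scene",p-[0,0,.0715]),proj("scene",p-[0,0,.0715-.0445]))
c=lambda im,x,y,w,h:cv2.resize(im[y:y+h,x:x+w],(400,300),interpolation=cv2.INTER_CUBIC)
cv2.imwrite("pics/c4.png",np.hstack([c(t,335,174,80,60),c(s,223,140,80,60)]))
E
```

```text
clock: 6.02
tcp_pos: [0.5699, -0.1486, 0.2316]
orientation: [-1.121, -2.934, -0.001]
contact_force: [0.5, 0.9, -1.0]
grip_width: 0.0188
gripper_force: 98.4
clock: 6.65
tcp_pos: [0.57, -0.1508, 0.2072]
orientation: [1.126, 2.933, 0.0]
contact_force: [-0.7, -0.1, -0.5]
grip_width: 0.0187
gripper_force: 98.4
[[ 0.57   -0.1509  0.2073  0.0398  0.2879 -2.3676]
 [ 0.57   -0.1509  0.2074 -0.6509 -0.437  -1.2127]
 [ 0.57   -0.1508  0.2074 -0.1215  0.5593 -2.3148]
 [ 0.57   -0.1508  0.2073 -0.4682  0.5067 -1.4384]]
[260.66973642 181.94926723] [258.85063892 172.02181226] [256.82033209 159.60180727]
```

View pics/c4.png

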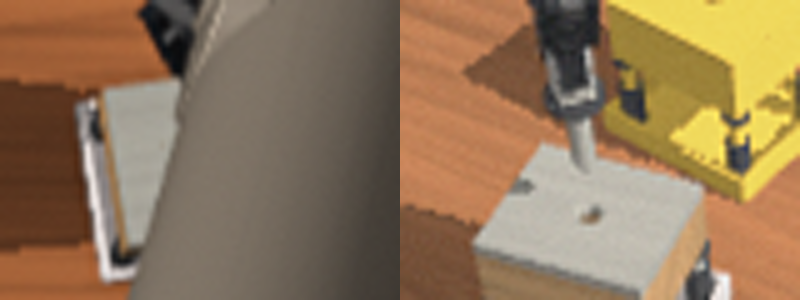

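The drift tip is at scene ≈(259.2,172.8) and the hole at ≈(261,182.5), roughly in line. The arm hides the top view. I'll close in to about 6 mm above the plate with a small shift, then compare.

```bash
python3 -m creep '{"rows":[[-0.03,-0.04,0.4,0,0,0,15],[-0.03,-0.04,0.8,0,0,0,15],[-0.03,-0.04,1.1,0,0,0,15],[-0.03,-0.04,1.27,0,0,0,15],[-0.03,-0.04,1.27,0,0,0,15],[-0.03,-0.04,1.27,0,0,0,15]]}'
python3 - <<'E'
from h import *
s=np.mean([optics.grab_frame("scene")["color"].astype(float) for i in range(3)],0).astype(np.uint8)
o=r.get_obs();print(o["tcp_pos"],o["contact_force"])
p=o["tcp_pos"]; print(proj("scene",p-[0,0,.0715]),proj("scene",p-[0,0,.0715-.0445]))
s0=cv2.imread("pics/scene0.png")
c=lambda im,x,y,w,h:cv2.resize(im[y:y+h,x:x+w],(400,400),interpolation=cv2.INTER_CUBIC)
cv2.imwrite("pics/c5.png",np.hstack([c(s,240,150,40,40),c(s0,240,150,40,40)]))
E
```

```text
clock: 7.65
tcp_pos: [0.5699, -0.152, 0.1755]
orientation: [1.125, 2.933, 0.0]
contact_force: [-0.4, -0.1, -1.1]
grip_width: 0.0187
gripper_force: 98.4
[ 0.56989988 -0.15201937  0.1756055 ] [-0.42808584  0.86864121 -1.59816874]
[259.87878344 180.2059148 ] [257.93219296 168.37398202]
```

View pics/c5.png

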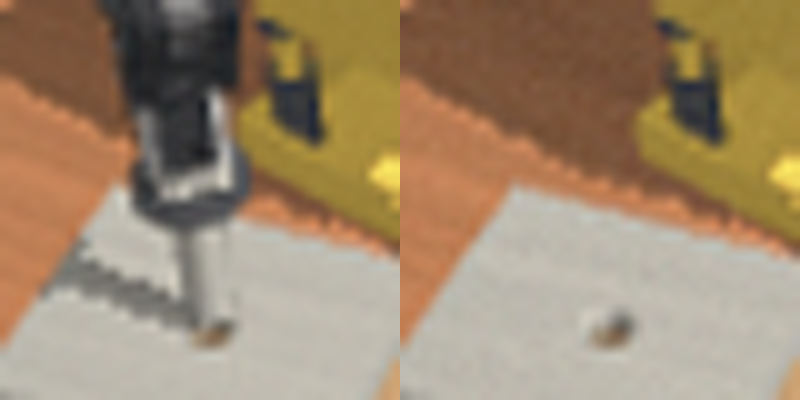

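The tip sits right over the hole: shank line ≈(260.6,181) in scene, hole (260.7,182.2). I'll feel downward.

```bash
python3 -m creep '{"rows":[[0,0,0.08,0,0,0,15],[0,0,0.16,0,0,0,15],[0,0,0.2,0,0,0,15],[0,0,0.24,0,0,0,15],[0,0,0.28,0,0,0,15],[0,0,0.32,0,0,0,15],[0,0,0.32,0,0,0,15]]}'
python3 -m creep '{"rows":[[0,0,0.03,0,0,0,15],[0,0,0.03,0,0,0,15]]}'
```

```text
clock: 8.68
tcp_pos: [0.5701, -0.1522, 0.1693]
orientation: [1.126, 2.932, 0.001]
contact_force: [-5.0, 1.3, 14.6]
grip_width: 0.0188
gripper_force: 100.8
clock: 8.93
tcp_pos: [0.5702, -0.1523, 0.1691]
orientation: [1.126, 2.932, 0.002]
contact_force: [-5.4, 1.5, 17.8]
grip_width: 0.0191
gripper_force: 101.3
```

```bash
python3 -m creep '{"rows":[[0.02,-0.01,-0.02,0,0,0,15],[0.04,-0.02,-0.02,0,0,0,15],[0.04,-0.02,-0.02,0,0,0,15]]}'
python3 -m creep '{"rows":[[0.02,-0.01,0,0,0,0,15],[0.04,-0.02,0,0,0,0,15],[0.04,-0.02,0,0,0,0,15]]}'
```

```text
clock: 9.3
tcp_pos: [0.5698, -0.1521, 0.1693]
orientation: [1.125, 2.93, 0.002]
contact_force: [-3.0, 0.6, 14.4]
grip_width: 0.019
gripper_force: 100.5
clock: 9.68
tcp_pos: [0.5694, -0.1519, 0.1695]
orientation: [1.124, 2.929, 0.002]
contact_force: [-1.8, -0.5, 12.7]
grip_width: 0.0185
gripper_force: 100.2
```

```bash
python3 -m creep '{"rows":[[0.02,-0.02,0,0,0,0,15],[0.04,-0.04,0,0,0,0,15],[0.04,-0.04,0,0,0,0,15]]}'
python3 - <<'E'
from h import *
for i in range(4):
  s=optics.grab_frame("scene")["color"];o=r.get_obs();print(o["tcp_pos"].round(4),o["contact_force"].round(2),o["moment"].round(3))
E
python3 -m creep '{"rows":[[0.02,-0.02,0.01,0,0,0,15],[0.04,-0.04,0.01,0,0,0,15],[0.04,-0.04,0.01,0,0,0,15]]}'
```

```text
clock: 10.05
tcp_pos: [0.569, -0.1519, 0.1696]
orientation: [1.123, 2.927, 0.003]
contact_force: [0.9, -0.1, 10.7]
grip_width: 0.0187
gripper_force: 99.8
[ 0.569  -0.1519  0.1696] [ 2.04  0.19 10.08] [ 0.104 -0.288  0.012]
[ 0.569  -0.1519  0.1696] [1.55 0.02 9.88] [ 0.15  -0.352  0.006]
[ 0.569  -0.1519  0.1696] [ 1.2   0.19 10.58] [ 0.119 -0.28   0.029]
[ 0.569  -0.1519  0.1696] [1.42 1.16 9.83] [ 0.131 -0.307 -0.013]
clock: 10.62
tcp_pos: [0.5686, -0.1518, 0.1696]
orientation: [1.122, 2.925, 0.004]
contact_force: [3.2, 0.9, 9.0]
grip_width: 0.0193
gripper_force: 99.7
```

```bash
python3 -m creep '{"rows":[[0,0,-0.1,0,0,0,15],[0,0,-0.16,0,0,0,15],[0,0,-0.16,0,0,0,15],[0,0,-0.16,0,0,0,15]]}'
python3 - <<'E'
from h import *
for i in range(3):
  s=optics.grab_frame("scene")["color"];o=r.get_obs();print(o["tcp_pos"].round(4),o["orientation"].round(4),o["contact_force"].round(2),o["moment"].round(3),rows([.5690,-.1515,.1715],down(48)))
s0=cv2.imread("pics/scene0.png")
c=lambda im,x,y,w,h:cv2.resize(im[y:y+h,x:x+w],(400,400),interpolation=cv2.INTER_CUBIC)
cv2.imwrite("pics/c6.png",np.hstack([c(s,240,150,40,40),c(s0,240,150,40,40)]))
E
```

```text
clock: 11.12
tcp_pos: [0.5643, -0.1515, 0.1704]
orientation: [-1.125, -2.932, 0.0]
contact_force: [-0.7, -0.9, -1.1]
grip_width: 0.0189
gripper_force: 98.3
[ 0.5644 -0.1515  0.1704] [-1.1253e+00 -2.9322e+00  3.0000e-04] [ 0.47  0.6  -1.05] [ 0.009 -0.033 -0.009] [-0.138  0.124 -0.044 -0.004 -0.005  0.001]
[ 0.5644 -0.1515  0.1705] [-1.1253e+00 -2.9324e+00  3.0000e-04] [ 0.37 -0.56 -2.07] [-0.006 -0.019 -0.041] [-0.136  0.123 -0.041 -0.003 -0.004  0.001]
[ 0.5645 -0.1515  0.1706] [-1.1253e+00 -2.9326e+00  2.0000e-04] [-0.96 -0.25 -2.33] [0.007 0.027 0.012] [-0.134  0.12  -0.038 -0.002 -0.003  0.002]
```

View pics/c6.png

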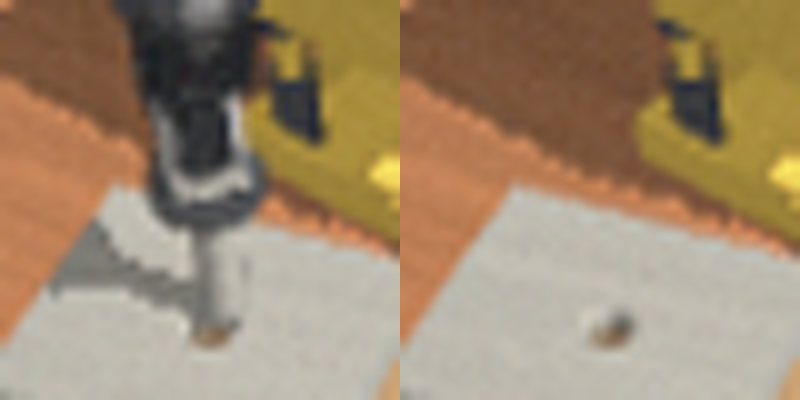

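```bash
python3 - <<'E'
from h import *
s=np.mean([optics.grab_frame("scene")["color"].astype(float) for i in range(4)],0);np.save("s6.npy",s)
s0=cv2.imread("pics/scene0.png").astype(float)
p=r.get_obs()["tcp_pos"];print(p)
for z in(.0,.01,.02,.03,.0445):print(z,proj("scene",p-[0,0,.0715-z]))
print("gray now / orig, cols 252..270")
for y in range(164,187):print(y,s[y,252:271].mean(1).astype(int), s0[y,252:271].mean(1).astype(int) if y>176 else "")
E
```

```text
[ 0.56467877 -0.15151964  0.1707296 ]
0.0 [261.32988367 180.33969669]
0.01 [260.91706598 177.76710089]
0.02 [260.49817393 175.15592602]
0.03 [260.07307583 172.50531818]
0.0445 [259.4453826  168.59009334]
gray now / orig, cols 252..270
164 [142 114  92  98 120  83  56  52  52  46  42 164 149 115 113 115 119 127
 106] 
165 [133 139 107  83 118  92  58  51  55  42  38 129 131  99 108 114 115 114
 121] 
166 [129 134 114  68 115  98  55  54  57  62  89 123 124  91 100 111 112 114
 113] 
167 [129 132  91  56 104 132  89  74  85 120 161 173 147  98  86 102 109 112
 113] 
168 [147 148 109  65  70 151 147 133 140 164 161 152 144  96  81  86  91 102
 110] 
169 [182 181 128  69  62 112 152 154 173 147 121  80  82  82  97 106  91  86
  94] 
170 [188 192 157  88  77  87  99  81  82  82  83  84  82  89 127 143 115  93
  88] 
171 [186 189 191 139  76  66  74  81  84  83  80  87  96 120 138 141 141 113
 107] 
172 [186 186 187 190 138  97  86  72  77  85 103 128 149 168 162 152 148 142
 144] 
173 [188 184 187 187 191 172 156 104 101 128 163 181 187 190 187 188 180 164
 163] 
174 [183 183 183 183 185 
[... 1146 characters left out ...]
96 173 160 117 102 149 182 184 180 185 184 184
 183]
183 [184 184 184 185 186 186 187 123 126 105 109 165 186 187 186 185 186 185
 183] [183 183 184 183 186 186 182 146 131 101 110 162 183 187 185 185 185 181
 184]
184 [183 182 183 185 187 186 179 156 133 132 153 184 187 184 187 186 186 186
 186] [183 180 181 186 188 185 175 157 134 130 151 184 184 187 183 186 184 187
 186]
185 [186 186 186 186 183 185 186 189 190 191 191 187 186 186 183 185 185 183
 186] [185 186 184 186 183 185 187 187 187 191 190 186 185 183 184 183 183 184
 184]
186 [184 185 185 187 189 185 186 187 188 187 186 187 187 187 187 186 186 182
 183] [186 184 182 185 186 182 181 184 186 186 188 186 189 188 186 184 183 183
 182]
```

```bash
python3 - <<'E'
from h import *
for q in([259.83,182.6],[259.83,182.3],[260.1,182.6]):
  print(atz("scene",q,.098))
print(atz("top",[376.3,204.43],.098))
t=cv2.imread("pics/top0.png").astype(float).mean(2);print(t[199:210,370:384].astype(int))
E
```

```text
[ 0.57293402 -0.15089708  0.098     ]
[ 0.57199016 -0.15156684  0.098     ]
[ 0.57256903 -0.15024864  0.098     ]
[ 0.56870724 -0.15096877  0.098     ]
[[162 161 163 163 162 162 162 161 160 160 159 159 159 159]
 [162 161 161 161 163 162 161 161 160 159 159 159 159 159]
 [162 161 160 164 162 148 143 153 164 164 161 159 159 158]
 [164 162 164 164 150 101  83 109 143 160 159 160 159 157]
 [161 161 162 158 114  44  29  44  97 150 143 159 160 159]
 [160 160 162 155  80  24  18  23  61 125 122 159 160 159]
 [161 163 164 157  91  28  20  19  46 111 141 160 159 158]
 [162 163 164 162 131  70  35  39  78 142 160 159 159 158]
 [160 159 161 162 156 130 110 110 131 160 161 159 160 160]
 [159 158 159 160 161 162 162 160 164 164 163 163 163 164]
 [160 161 162 163 162 165 164 164 165 165 164 165 164 165]]
```

```bash
python3 - <<'E'
from h import *
print(rows([.5715,-.1522,.1722],down(48)))
E
```

```text
[-0.221  0.162 -0.059 -0.    -0.001  0.002]
```

```bash
python3 -m creep '{"rows":[[0,0,-0.06,0,0,0,15],[-0.22,0.16,-0.06,0,0,0,15],[-0.22,0.16,-0.06,0,0,0,15],[-0.22,0.16,-0.06,0,0,0,15]]}'
python3 -m creep '{"rows":[[0,0,0.04,0,0,0,15],[0,0,0.08,0,0,0,15],[0,0,0.12,0,0,0,15],[0,0,0.12,0,0,0,15]]}'
```

```text
clock: 11.98
tcp_pos: [0.5715, -0.1522, 0.1722]
orientation: [-1.125, -2.933, 0.0]
contact_force: [-1.5, -0.2, -1.5]
grip_width: 0.0186
gripper_force: 98.4
clock: 12.48
tcp_pos: [0.5715, -0.1522, 0.1692]
orientation: [-1.125, -2.933, -0.0]
contact_force: [0.7, -0.2, -2.0]
grip_width: 0.0192
gripper_force: 98.4
```

```bash
python3 -m creep '{"rows":[[0,0,0.03,0,0,0,15],[0,0,0.06,0,0,0,15],[0,0,0.09,0,0,0,15],[0,0,0.09,0,0,0,15]]}'
```

```text
clock: 12.98
tcp_pos: [0.5715, -0.1522, 0.167]
orientation: [-1.126, -2.933, 0.0]
contact_force: [0.3, -0.1, -1.2]
grip_width: 0.0188
gripper_force: 98.4
```

The drift is entering the hole: no force, and already below the earlier contact height.

```bash
python3 -m creep '{"rows":[[0,0,0.05,0,0,0,15],[0,0,0.1,0,0,0,15],[0,0,0.15,0,0,0,15],[0,0,0.2,0,0,0,15],[0,0,0.2,0,0,0,15]]}'
python3 -m creep '{"rows":[[0,0,0.05,0,0,0,15],[0,0,0.1,0,0,0,15],[0,0,0.15,0,0,0,15],[0,0,0.2,0,0,0,15],[0,0,0.2,0,0,0,15]]}'
```

```text
clock: 13.6
tcp_pos: [0.5715, -0.1522, 0.1619]
orientation: [-1.125, -2.933, -0.0]
contact_force: [-0.5, 0.6, -2.5]
grip_width: 0.0186
gripper_force: 98.3
clock: 14.22
tcp_pos: [0.5715, -0.1522, 0.1569]
orientation: [-1.125, -2.933, 0.0]
contact_force: [1.1, 0.1, -2.1]
grip_width: 0.0185
gripper_force: 98.3
```

```bash
python3 -m creep '{"rows":[[0,0,0.06,0,0,0,15],[0,0,0.12,0,0,0,15],[0,0,0.18,0,0,0,15],[0,0,0.24,0,0,0,15],[0,0,0.3,0,0,0,15],[0,0,0.36,0,0,0,15],[0,0,0.42,0,0,0,15]]}'
python3 -m creep '{"rows":[[0,0,0.06,0,0,0,15],[0,0,0.12,0,0,0,15],[0,0,0.18,0,0,0,15],[0,0,0.24,0,0,0,15],[0,0,0.3,0,0,0,15],[0,0,0.36,0,0,0,15]]}'
```

```text
clock: 15.1
tcp_pos: [0.5723, -0.1526, 0.1488]
orientation: [1.125, 2.931, 0.002]
contact_force: [-3.6, 1.5, 18.1]
grip_width: 0.0191
gripper_force: 100.7
clock: 15.85
tcp_pos: [0.5723, -0.1525, 0.1395]
orientation: [1.125, 2.931, 0.002]
contact_force: [-3.9, 1.2, 16.4]
grip_width: 0.0185
gripper_force: 100.5
```

```bash
python3 -m creep '{"rows":[[0,0,0.06,0,0,0,15],[0,0,0.12,0,0,0,15],[0,0,0.18,0,0,0,15],[0,0,0.24,0,0,0,15],[0,0,0.3,0,0,0,15],[0,0,0.34,0,0,0,15]]}'
python3 -m creep '{"rows":[[0,0,0.03,0,0,0,15],[0,0,0.06,0,0,0,15],[0,0,0.09,0,0,0,15]]}'
```

```text
clock: 16.6
tcp_pos: [0.5724, -0.1524, 0.1312]
orientation: [1.125, 2.931, 0.002]
contact_force: [-4.2, 1.0, 17.4]
grip_width: 0.0189
gripper_force: 100.6
clock: 16.98
tcp_pos: [0.5717, -0.1522, 0.1271]
orientation: [1.125, 2.932, 0.001]
contact_force: [0.3, -0.2, -2.0]
grip_width: 0.0187
gripper_force: 98.4
```

The dowel has let go. Now seating the collar gently.

```bash
python3 -m creep '{"rows":[[0,0,0.03,0,0,0,15],[0,0,0.06,0,0,0,15],[0,0,0.08,0,0,0,15],[0,0,0.08,0,0,0,15]]}'
python3 -m creep '{"rows":[[0,0,0.02,0,0,0,15],[0,0,0.04,0,0,0,15],[0,0,0.04,0,0,0,15]]}'
```

```text
clock: 17.48
tcp_pos: [0.5716, -0.1522, 0.1254]
orientation: [1.126, 2.933, 0.001]
contact_force: [-2.0, 1.6, 6.6]
grip_width: 0.0187
gripper_force: 99.6
clock: 17.85
tcp_pos: [0.5716, -0.1523, 0.1254]
orientation: [1.126, 2.933, 0.001]
contact_force: [-5.2, 3.3, 14.5]
grip_width: 0.0187
gripper_force: 100.7
```

```bash
python3 -m creep '{"rows":[[0,0,0.01,0,0,0,15],[0,0,0.01,0,0,0,15],[0,0,0.01,0,0,0,15]]}'
python3 - <<'E'
from h import *
s=optics.grab_frame("scene")["color"];o=r.get_obs();print(o["tcp_pos"],o["contact_force"])
cv2.imwrite("pics/c7.png",cv2.resize(s[150:225,215:315],(800,600),interpolation=cv2.INTER_CUBIC))
E
```

```text
clock: 18.23
tcp_pos: [0.5716, -0.1523, 0.1254]
orientation: [1.126, 2.933, 0.001]
contact_force: [-4.9, 2.0, 17.1]
grip_width: 0.0189
gripper_force: 100.9
[ 0.57159947 -0.15231761  0.12537238] [-5.85207801  2.58926793 17.55822517]
```

View pics/c7.png

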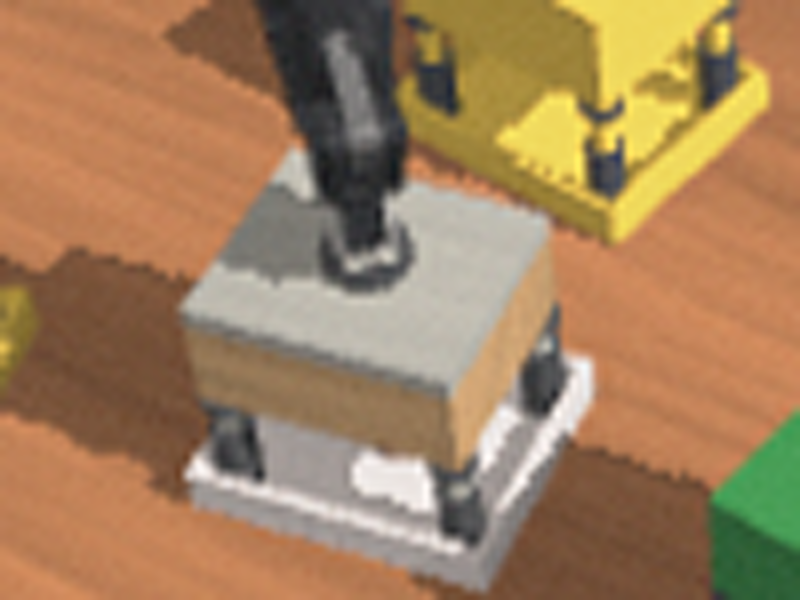

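The collar (crop ≈(365,255)) sits flat on the plate at about 19 N. The dowel isn't visible under the block, but its drag vanished just where release was expected, so it should be standing in the tray, hidden. Withdrawing now.

```bash
python3 -m creep '{"rows":[[0,0,-0.2,0,0,0,15],[0,0,-0.6,0,0,0,15],[0,0,-1.1,0,0,0,15],[0,0,-1.6,0,0,0,15],[0,0,-2.2,0,0,0,15],[0,0,-3,0,0,0,15],[0,0,-3.8,0,0,0,15],[0,0,-4.3,0,0,0,15],[0,0,-4.3,0,0,0,15],[0,0,-4.3,0,0,0,15]]}'
python3 - <<'E'
from h import *
print(rows([.5100,.2232,.2314],down(48)),r.get_obs()["grip_width"])
E
```

```text
clock: 19.52
tcp_pos: [0.5709, -0.1521, 0.2304]
orientation: [-1.125, -2.932, 0.0]
contact_force: [-0.4, 0.6, -1.8]
grip_width: 0.0189
gripper_force: 98.2
[ 1.1852e+01  9.5280e+00 -3.5000e-02 -5.0000e-03 -8.0000e-03  2.0000e-03] 0.01892992999963763
```

```bash
python3 -m creep '{"rows":[[1.5,1.2,0,0,0,0,15],[3.5,2.8,0,0,0,0,15],[5.3,4.3,0,0,0,0,15],[7.1,5.7,0,0,0,0,15],[8.9,7.2,0,0,0,0,15],[10.5,8.4,0,0,0,0,15],[11.4,9.2,0,0,0,0,15],[11.85,9.53,0,0,0,0,15],[11.85,9.53,0,0,0,0,15],[11.85,9.53,0,0,0,0,15]]}'
python3 - <<'E'
from h import *
for i in range(3): s=optics.grab_frame("scene")["color"]
o=r.get_obs();print(o["tcp_pos"],rows([.5100,.2232,.142],down(48)))
j=s[150:215,215:302];k=s[175:240,355:442]
cv2.imwrite("pics/c8.png",np.hstack([cv2.resize(v,(400,300),interpolation=cv2.INTER_CUBIC) for v in(j,k)]))
E
```

```text
clock: 20.78
tcp_pos: [0.511, 0.2209, 0.2308]
orientation: [1.129, 2.931, -0.002]
contact_force: [0.5, 0.1, -1.3]
grip_width: 0.0186
gripper_force: 98.3
[0.51104642 0.22148992 0.23107729] [ 7.800e-02  2.400e-02  3.563e+00 -2.000e-03  2.000e-03 -1.500e-02]
```

View pics/c8.png

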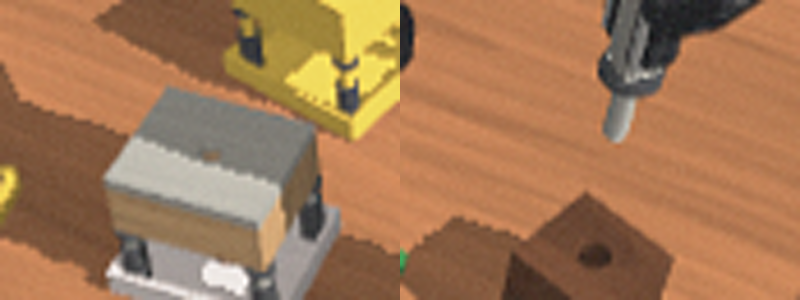

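The drift hangs above the stand, whose hole is at scene ≈(397.4,229.9). The jig's hole is empty.

```bash
python3 - <<'E'
from h import *
s=np.mean([optics.grab_frame("scene")["color"].astype(float) for i in range(3)],0).mean(2)
print(s[224:236,391:405].astype(int))
print(atz("scene",[397.4,229.85],.06),atz("scene",[396.83,229.85],.06))
o=r.get_obs();print(o["tcp_pos"],proj("scene",o["tcp_pos"]-[0,0,.0719]),"obs tip approx",355+217/4.6-.4,175+128/4.615-.4)
E
```

```text
[[74 73 73 74 76 76 71 72 71 74 75 80 81 81]
 [79 76 76 76 73 77 76 76 71 76 75 77 83 83]
 [76 75 78 79 75 76 73 75 76 75 73 74 75 82]
 [76 78 79 83 78 68 67 70 71 74 71 72 73 75]
 [75 76 83 73 64 61 51 48 53 69 74 72 72 74]
 [79 77 78 64 56 50 47 43 42 55 76 74 72 72]
 [84 81 74 47 48 47 47 45 46 42 74 74 72 73]
 [87 87 74 54 48 47 48 42 41 44 74 74 73 75]
 [88 88 87 72 61 59 55 49 60 69 76 76 72 72]
 [89 89 87 88 80 75 75 73 85 84 82 79 77 79]
 [87 86 88 88 85 84 82 85 84 82 83 80 83 83]
 [87 85 85 87 86 88 86 83 83 82 80 83 80 82]]
[0.50968536 0.23096388 0.06      ] [0.51040605 0.22968985 0.06      ]
[0.5108578  0.22236971 0.23112715] [400.71684211 203.55987089] obs tip approx 401.7739130434783 202.3356446370531
```

```bash
python3 - <<'E'
from h import *
o=r.get_obs();print(o["tcp_pos"],rows([.5106,.2248,.145],down(48)))
E
```

```text
[0.5108578  0.22236971 0.23112715] [ 7.300e-02  6.500e-02  3.445e+00  1.000e-03  1.000e-03 -6.000e-03]
```

```bash
python3 -m creep '{"rows":[[0.07,0.06,0.6,0,0,0,15],[0.07,0.06,1.4,0,0,0,15],[0.07,0.06,2.2,0,0,0,15],[0.07,0.06,3,0,0,0,15],[0.07,0.06,3.44,0,0,0,15],[0.07,0.06,3.44,0,0,0,15],[0.07,0.06,3.44,0,0,0,15],[0.07,0.06,3.44,0,0,0,15]]}'
python3 - <<'E'
from h import *
s=np.mean([optics.grab_frame("scene")["color"].astype(float) for i in range(3)],0)
o=r.get_obs();print(o["tcp_pos"],rows([.5106,.2248,.145],down(48)),proj("scene",o["tcp_pos"]-[0,0,.0719]))
cv2.imwrite("pics/c9.png",cv2.resize(s[195:245,370:430].astype(np.uint8),(600,500),interpolation=cv2.INTER_CUBIC))
E
```

```text
clock: 22.08
tcp_pos: [0.5108, 0.2256, 0.1458]
orientation: [1.125, 2.932, 0.002]
contact_force: [0.3, 0.7, -1.2]
grip_width: 0.0188
gripper_force: 98.3
[0.51061836 0.22547733 0.14553932] [-0.018 -0.021  0.022  0.007  0.001  0.001] [396.1208141  226.02622423]
```

View pics/c9.png

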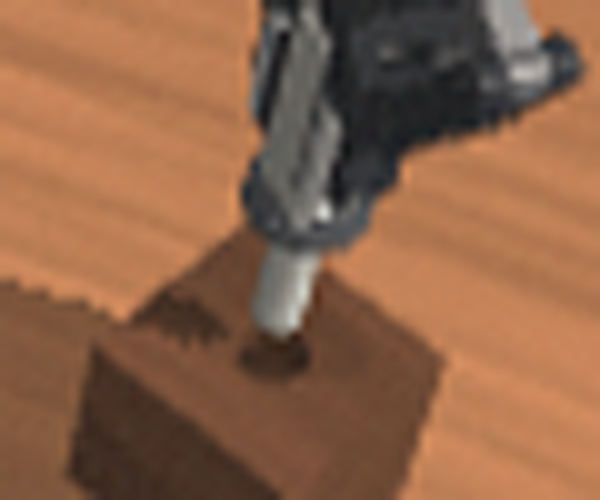

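The tip (crop (277,322)) lines up with the stand hole (275,350), allowing for the 13 mm still to drop. Lowering.

```bash
python3 -m creep '{"rows":[[0,0,0.2,0,0,0,15],[0,0,0.4,0,0,0,15],[0,0,0.5,0,0,0,15],[0,0,0.6,0,0,0,15],[0,0,0.7,0,0,0,15],[0,0,0.7,0,0,0,15]]}'
python3 -m creep '{"rows":[[0,0,0.1,0,0,0,15],[0,0,0.2,0,0,0,15],[0,0,0.3,0,0,0,15],[0,0,0.4,0,0,0,15],[0,0,0.4,0,0,0,15]]}'
```

```text
clock: 22.98
tcp_pos: [0.5102, 0.2253, 0.1273]
orientation: [-1.125, -2.933, 0.0]
contact_force: [0.8, -0.2, -1.6]
grip_width: 0.0189
gripper_force: 98.3
clock: 23.6
tcp_pos: [0.5102, 0.2253, 0.1173]
orientation: [-1.125, -2.933, 0.0]
contact_force: [0.5, -0.3, -1.7]
grip_width: 0.0192
gripper_force: 98.3
```

In the hole, no force. Down to about 2 mm above home, then slowly.

```bash
python3 -m creep '{"rows":[[0,0,0.2,0,0,0,15],[0,0,0.4,0,0,0,15],[0,0,0.6,0,0,0,15],[0,0,0.8,0,0,0,15],[0,0,1,0,0,0,15],[0,0,1.1,0,0,0,15],[0,0,1.1,0,0,0,15]]}'
python3 -m creep '{"rows":[[0,0,0.03,0,0,0,15],[0,0,0.06,0,0,0,15],[0,0,0.1,0,0,0,15],[0,0,0.1,0,0,0,15]]}'
```

```text
clock: 24.48
tcp_pos: [0.5103, 0.2253, 0.0899]
orientation: [-1.126, -2.933, 0.0]
contact_force: [-0.3, -0.3, -2.1]
grip_width: 0.0192
gripper_force: 98.3
clock: 24.98
tcp_pos: [0.5104, 0.2253, 0.0875]
orientation: [-1.126, -2.933, -0.0]
contact_force: [0.1, -0.1, -2.0]
grip_width: 0.0188
gripper_force: 98.3
```

```bash
python3 -m creep '{"rows":[[0,0,0.03,0,0,0,15],[0,0,0.05,0,0,0,15],[0,0,0.05,0,0,0,15]]}'
python3 -m creep '{"rows":[[0,0,0.02,0,0,0,15],[0,0,0.04,0,0,0,15],[0,0,0.04,0,0,0,15]]}'
```

```text
clock: 25.35
tcp_pos: [0.5104, 0.2254, 0.0874]
orientation: [-1.126, -2.933, -0.001]
contact_force: [-4.0, -1.4, 9.9]
grip_width: 0.0189
gripper_force: 100.1
clock: 25.72
tcp_pos: [0.5105, 0.2253, 0.0873]
orientation: [-1.126, -2.933, -0.001]
contact_force: [-7.1, -2.0, 18.7]
grip_width: 0.0188
gripper_force: 101.4
```

Collar is home on the stand. Relaxing to light contact, then opening slowly.

```bash
python3 -m creep '{"rows":[[0,0,-0.06,0,0,0,15],[0,0,-0.06,0,0,0,15],[0,0,-0.06,0,0,0,22],[0,0,-0.06,0,0,0,28],[0,0,-0.06,0,0,0,36],[0,0,-0.06,0,0,0,48],[0,0,-0.06,0,0,0,60],[0,0,-0.06,0,0,0,60],[0,0,-0.06,0,0,0,60]]}'
python3 -m creep '{"rows":[[0,0,-0.5,0,0,0,60],[0,0,-1.5,0,0,0,60],[0,0,-3,0,0,0,60],[0,0,-4.5,0,0,0,60],[0,0,-6,0,0,0,60],[0,0,-6,0,0,0,60],[0,0,-6,0,0,0,60],[0,0,-6,0,0,0,60]]}'
python3 - <<'E'
from h import *
s=optics.grab_frame("scene")["color"];s0=cv2.imread("pics/scene0.png")
a=cv2.resize(s[150:225,215:315],(400,300),interpolation=cv2.INTER_CUBIC);k=lambda v:cv2.resize(v[190:250,360:440],(400,300),interpolation=cv2.INTER_CUBIC)
cv2.imwrite("pics/c10.png",np.hstack([k(s0),k(s)]))
E
```

```text
clock: 26.85
tcp_pos: [0.5103, 0.2253, 0.0868]
orientation: [-1.125, -2.933, -0.0]
contact_force: [0.8, 0.4, 0.2]
grip_width: 0.0601
gripper_force: 0.0
clock: 27.85
tcp_pos: [0.5097, 0.225, 0.2359]
orientation: [-1.125, -2.932, 0.002]
contact_force: [-0.4, -0.3, 0.1]
grip_width: 0.06
gripper_force: 0.0
```

View pics/c10.png

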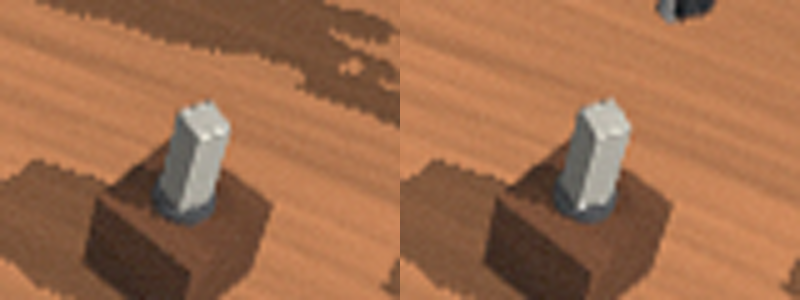

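The drift stands upright and fully home, at the same pixels as at the start (collar (585,200) in the right crop, (185,203) in the left). The gripper is clear, so I'm handing in.

```bash
python3 -c "
from bench import r
print(r.hand_in())"
```

```text
the job is handed in; nothing more can be done
None
```

I pressed the dowel out, seated the collar at about 19 N, put the drift back upright and fully home in its stand, and handed the job in. I didn't see the dowel in the tray (hidden under the block): the drag vanished where it should let go, and the verdict was not shown.

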